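Pressure-test the tall flask on the glassblower's bench

ROBOT

A 6-joint arm with a two-finger parallel gripper is mounted at the origin on the work surface. World frame = base frame: x ahead of the robot, y to its left, z up, the work surface at z = 0. Lengths are in mm, angles in rad, forces in N, time in s.
With the tool pointing down it reaches from about 275 to 1000 mm from the base axis. Payload 8.4 kg.
Tool frame: the origin (TCP) lies midway between the tips of the shut fingers; the grasp point (between the pads) lies 19 mm behind it; z points along the fingers, y is the line along which they close (so a half turn about z gives the same grasp; the last joint's range is limited). The gripper opens to 85 mm and grips with 20 to 120 N. Pads are 22 mm wide; open, the fingers measure 114 mm over their backs; the gripper's body (76 mm by 85 mm) begins 54 mm behind the grasp point. The pads swing forward as they close: fully open they stand 13 mm farther back than shut.
Start: joints at [1.178, 0.353, 1.633, -0, 1.155, -0.002], TCP at [238.079, 577.881, 231.281] pointing down, gripper open.
Joint ranges: [-2.63, 2.63], [-0.92, 2.1], [0.06, 2.66], [-1.3, 4.44], [0, 2.69], [-3.02, 3.02]. Speed limits (rad/s): [2.22, 2.22, 2.79, 3.14, 3.14, 3.14].

INTERFACE

Orientations are given as [roll, pitch, yaw] about the fixed x, y, z axes, in that order (R = Rz(yaw) Ry(pitch) Rx(roll)).
In Python, from rig import r gives the robot as it stands.
- The arm moves only by the shell command python3 -m inch 'ROWS' [OPENING] [FORCE]. ROWS is JSON, a list that holds one entry, the list of rows, each a list of 6 numbers: the shift along the tool's x, y, z scaled (see below), then the turn, a rotation vector about the tool's x, y, z scaled (see below). In form: [[[tx, ty, tz, wx, wy, wz], ...]]. A call has 1 to 8 rows; each row is the pose to reach, as a shift and turn from the pose commanded when the call began, along the tool's axes at that moment, turning the shorter way round; what a row does not reach only later rows make up. The controller multiplies each number of a shift by 20 cm and each number of a turn by pi rad. A row lasts 1/12 s, in which the tool goes at most 41.7 mm and 7.16 degrees, less where a joint would pass 70% of its speed; a pose out of reach is approached as far as the arm can. A call with a number of a shift or a turn outside -1 to 1 is refused whole. A call with a gripper value outside its range is refused whole. OPENING is the gripper's target within -1 to 1 (fully open at 1, half-way at 0, shut at -1), set as the call begins (- or left out, the last holds). The fingers move at their own pace and stop on an object; FORCE is the grip in N (left out, the last holds). Time passes only in rows, so rows that repeat a pose let the fingers close. It gives the time, the measured TCP pose, the force, the opening and the grip force at its end, in the units of the state.
- r.sense(): the state, without advancing time (a new reading comes with each control period).
- r.grab_frame(name): name is "scene" or "top" or "wrist"; returns the picture (420x560x3 uint8, red, green, blue); there is no depth.
- r.camera_info(name): a dict with "K" (3x3 intrinsics, pixels), "rvec" (rotation vector, rad) and "tvec" (3), from world to camera coordinates, as OpenCV has them; the wrist camera has in their place "mount" (4x4, takes a point from camera to tool coordinates, whose origin is the TCP and whose axes are the flange's). Camera axes: x right, y down, z forward; pixel columns grow to the right and rows downward; lengths in mm; the calibration is good to about 2 mm. The wrist camera is an equidistant fisheye: a pixel r from the principal point sees the ray r / f radians off the axis. A picture is of the moment at which its call begins: read the wrist's pose just before it. camera_info takes no time and is no camera call.
- r.sign_off(): hands the job in; it is judged then, once.
The state is a dict: "clock": time; "qpos": joint angles; "qvel": joint speeds; "joint_efforts": joint torques, N m; "eef_pos": TCP position; "tcp_rot": TCP orientation; "contact_force": force on the tool from outside, world axes, zero at the start; "wrist_torque": the same for the moment, N m; "opening": opening from 0.0 (shut) to 1.0 (fully open); "grasp_force": force on a finger pad.
Only numpy, scipy, OpenCV 4.12 (cv2) and the standard library are available. Lean on these libraries where they do the work, as an engineer would, in place of code of your own. Each camera call takes 0.05 s, during which the arm holds its last target. There are 200 camera calls.

TASK

Pressure-test the tall flask: first screw its cap tight by the bar on top (clockwise seen from above, until it stops), then press the sprung hand lever of the test valve down with the fingers until it lies level, halfway down, and finish while still holding it there. Do not press the lever before the cap is tight, and never push it to its bottom stop, which would vent the flask. Leave the round flask's cap as it is and do not shift the small glass cone and the paddle that stand among these things.

Things in the scene. Friction and masses are not known exactly. Their poses are not given: they have to be found in the camera images.
- tall_flask: the flask to test: a straight glass cylinder 62 mm wide with a narrow neck, fixed on a 100 x 100 x 12 mm aluminium foot, a 12 mm clamp post on its +x side ending below the cap. Origin: centre of the foot's underside (on the 12 mm thick dark slab), z up. Cap: underside 150 mm above the origin, round skirt 46 mm wide, 16 mm tall; on it a bar 44 mm long, 12 wide, 28 tall (top at 194 mm)
- tall_flask_bar (a point): centre of the top of the bar on the tall flask's cap, on the cap's vertical turning axis; turns with the cap: its x axis runs along the bar, its y axis across it (the 12 mm to grip), z up. The cap does not rise or sink as it turns
- tall_flask_cap (a joint): how far the tall flask's cap is unscrewed (rad): 0 = tight against its stop, the bar then along the foot plate's x axis (in line with the clamp post); grows counter-clockwise seen from above to 1.6. Starts at 0.7 to 1.4. Stiff (about 0.08 N m), stays where it is left
- round_flask: the other flask, not to be tested: a short round glass bulb 84 mm wide on the same kind of foot, cap and bar, with the bar's top 144 mm above the origin; origin at the centre of the foot's underside, z up. It may stand left or right of the tall flask
- round_flask_bar_end (a point): top of one end of the bar on the round flask's cap, 22 mm from the cap's axis; must stay where it is
- valve: the test valve: a fixed 200 x 80 x 12 mm aluminium base plate with a grey valve block under the lever's pivot. Origin at the centre of the base's underside, z up, x along the base; the lever reaches to -x. The pivot lies at (55, 0, 95) mm in this frame, its axis along y
- lever_pad (a point): centre of the upper face of the black pad at the lever's end, where to press; moves with the lever. Pad 60 mm along the lever, 44 mm wide, 14 mm thick; its centre 150 mm from the pivot, its upper face 7 mm above the lever's centre line. With the lever level this point is at (-95, 0, 102) mm in the valve's frame. Site axes are level when the lever is released
- valve_lever (a joint): how far the lever is pressed (rad): 0 = released, the pad then 0.25 rad above level; 0.25 = level, halfway, to be held; 0.5 = bottom stop (vents). Pressing the pad straight down takes about 2.5 N at first, about 5.5 N when level and about 8 N at the bottom; sprung, returns to 0 when let go
- glass_cone: a loose glass funnel joint standing on its wide end: 40 mm wide foot, 55 mm tall; origin at its underside's centre; a bystander
- graphite_paddle: a loose hand paddle with a dark flat blade and a wooden handle, 145 mm long, 24 mm wide, 11 mm tall, lying on the slab; origin at its underside, near the joint of blade and handle; a bystander

How it is judged (in metres and radians):
On the way, in this order (a step that is already met when the one before it is completed fails the run):
1. the tall flask's cap is screwed tight, the lever still released (value of joint tall_flask_cap below 0.1 rad and value of joint valve_lever below 0.08 rad), for 0.2 s.
2. the fingers hold the lever about level (value of joint valve_lever between 0.16 and 0.34 rad and contact force between the fingers and valve_lever above 2.5 N and value of joint tall_flask_cap below 0.1 rad), for 0.5 s.
At the end, for the whole second after the job is handed in: The fingers still press on the lever (more than 2.5 N) and hold it within 0.09 rad of level (joint 0.16 to 0.34); the tall flask's cap is within 0.10 rad of tight; the bar of the round flask's cap is within 8 mm and the glass cone and the paddle within 30 mm of where they started (all of step 2 and distance of each of glass_cone, graphite_paddle from where it was at the start of the episode below 0.03 m and distance of round_flask_bar_end from where it was at the start of the episode below 0.008 m); the arm keeps its last pose, push and grip.
It fails at once if the lever is pressed while the tall flask's cap is loose (value of joint valve_lever above 0.12 rad and value of joint tall_flask_cap above 0.15 rad).
It fails at once if the lever is pushed to its bottom stop (value of joint valve_lever above 0.45 rad).
It fails at once if the round flask's cap is turned (distance of round_flask_bar_end from where it was at the start of the episode above 0.008 m).
It fails at once if a bystander is shifted (distance of any of glass_cone, graphite_paddle from where it was at the start of the episode above 0.03 m).
It also fails if it takes over 45 s, if anything falls off the work surface, if the arm or the gripper's body presses on something with over 40 N, if the wrist force passes 120 N, or if a joint passes its speed limit or range.

## Working session

There is one attempt and no reset: what is moved stays moved. The work goes in short steps, Python scripts to look and compute and a shell command to move; the robot and the scene stay as the last step left them, time stands still between calls to the robot, and variables do not carry over. Pictures are saved under pics/ and viewed, at most 10 in all, crops included, and the job is handed in when it is done.

```bash
mkdir -p pics; ls
python3 - <<'E'
from rig import r
import cv2
for n in("scene","top"):
    cv2.imwrite(f"pics/{n}0.png",r.grab_frame(n)[:,:,::-1]); print(n,r.camera_info(n))
print(r.camera_info("wrist")); print(r.sense())
E
```

```text
pics
scene {'K': array([[418.6579799 ,   0.        , 284.90125628],
       [  0.        , 418.6579799 , 208.19820678],
       [  0.        ,   0.        ,   1.        ]]), 'rvec': array([ 1.86423069,  1.24008295, -0.69028351]), 'tvec': array([-221.87980981, -150.0211746 , 1277.14741264])}
top {'K': array([[387.80175347,   0.        , 279.28151057],
       [  0.        , 387.80175347, 217.94708836],
       [  0.        ,   0.        ,   1.        ]]), 'rvec': array([ 2.17445789, -2.22089681,  0.04515469]), 'tvec': array([ 11.38500701, 563.06786889, 824.38177037])}
{'K': array([[325.1922621 ,   0.        , 279.18744884],
       [  0.        , 325.1922621 , 211.32812469],
       [  0.        ,   0.        ,   1.        ]]), 'mount': array([[ 4.51416700e-05, -9.53204902e-01, -3.02325013e-01,
         7.83108482e+01],
       [ 9.99999870e-01,  1.96853552e-04, -4.71347391e-04,
         1.08309372e+00],
       [ 5.08804396e-04, -3.02324952e-01,  9.53204786e-01,
        -1.42407863e+02],
       [ 0.00000000e+00,  0.00000000e+00,  0.00000000e+00,
         1.00000000e+00]])}
{'clock': 0.1, 'qpos': array([ 1.17759571e+00,  3.53580122e-01,  1.63405351e+00, -2.30863875e-05,
        1.15519697e+00, -2.40095848e-03]), 'qvel': array([ 0.00093609, -0.00165305, -0.0020554 , -0.00094458,  0.00218285,
        0.00084802]), 'joint_efforts': array([ 3.12409858e-03, -6.06359267e+01, -3.42824650e+01,  2.73165188e-04,
        3.98748482e-03,  9.09454911e-06]), 'eef_pos': array([237.92519858, 577.48446854, 230.63865964]), 'tcp_rot': array([-3.14035466e+00,  1.81372769e-05,  2.75080234e+00]), 'contact_force': array([-0.93047395, -0.29539249,  0.24603155]), 'wrist_torque': array([0.03134119, 0.05459808, 0.05026324]), 'grasp_force': 0.0, 'opening': 1.000450491522584}
```

View pics/scene0.png

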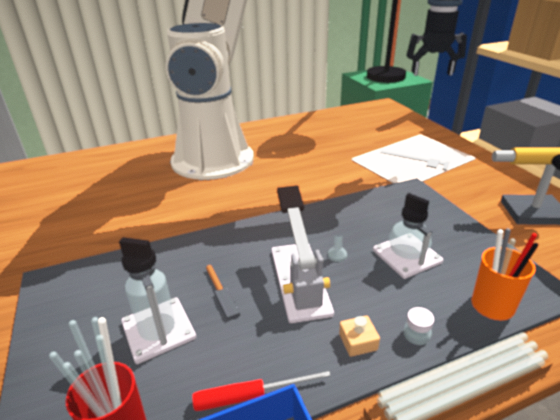

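View pics/top0.png

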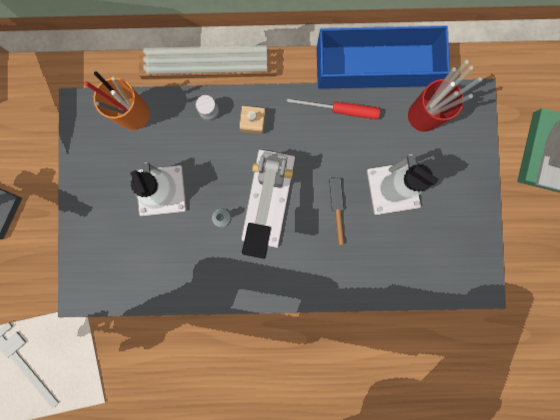

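The scene view has the tall flask at left (cap about 138,252) and the round flask at right (412,210). In the top view the tall flask is at right (foot about 395,188), the valve is in the middle (pad 257,240), the cone is at 221,217 and the paddle at 338,210.

```bash
cat > h.py <<'E'
import numpy as np, cv2
from rig import r
def cam(n):
    c=r.camera_info(n); return c["K"],cv2.Rodrigues(c["rvec"])[0],c["tvec"],c["rvec"]
def ray(n,uv,z):
    K,R,t,_=cam(n); o=-R.T@t
    d=R.T@np.linalg.solve(K,[uv[0],uv[1],1.]); return o+d*(z-o[2])/d[2]
def proj(n,P):
    K,R,t,rv=cam(n); return cv2.projectPoints(np.atleast_2d(np.float64(P)),rv,t,K,None)[0][:,0]
E
python3 - <<'E'
from h import *
im=cv2.imread("pics/top0.png"); hsv=cv2.cvtColor(im,cv2.COLOR_BGR2HSV)
m=((hsv[...,2]>165)&(hsv[...,1]<60)).astype(np.uint8)
for nm,(x0,y0,x1,y1) in dict(tall=(360,150,440,220),round=(130,155,190,220),valve=(238,145,300,250)).items():
    k=np.zeros_like(m);k[y0:y1,x0:x1]=m[y0:y1,x0:x1]
    n,l,s,_=cv2.connectedComponentsWithStats(k); 
    b=max(range(1,n),key=lambda i:s[i,4]); c=cv2.findContours((l==b).astype(np.uint8),0,2)[0][0]
    rc=cv2.boxPoints(cv2.minAreaRect(np.vstack([c])))
    W=np.array([ray("top",p,24) for p in rc]); print(nm,rc.round(1).tolist(),"\n",W.round(1)[:,:2].tolist(),"ctr",W.mean(0).round(1), [round(float(np.linalg.norm(W[i]-W[i-1])),1) for i in range(4)],[round(float(np.arctan2(*(W[i]-W[i-1])[[1,0]])),3) for i in range(4)])
def crop(im,x0,y0,x1,y1):
    c=im[y0:y1,x0:x1].astype(float)/255; return cv2.resize((255*c**.5).astype(np.uint8),(390,390),interpolation=cv2.INTER_CUBIC)
a=crop(im,365,140,445,220); b=crop(cv2.imread("pics/scene0.png"),95,215,215,335)
cv2.imwrite("pics/c1.png",np.hstack([a,b]))
E
```

```text
tall [[366.3999938964844, 168.60000610351562], [412.6000061035156, 160.89999389648438], [420.3999938964844, 207.3000030517578], [374.20001220703125, 215.0]] 
 [[664.3, -189.1], [678.8, -288.3], [579.0, -301.2], [564.7, -202.4]] ctr [ 621.7 -245.2   24. ] [100.5, 100.3, 100.5, 99.8] [0.133, -1.426, -3.014, 1.715]
round [[134.0, 169.8000030517578], [179.89999389648438, 164.6999969482422], [185.0, 210.89999389648438], [139.10000610351562, 216.0]] 
 [[672.5, 308.5], [681.4, 210.0], [582.0, 200.1], [573.2, 298.0]] ctr [627.3 254.1  24. ] [99.9, 98.8, 99.9, 98.3] [0.105, -1.481, -3.042, 1.66]
valve [[240.8000030517578, 240.1999969482422], [256.3999938964844, 159.1999969482422], [292.70001220703125, 166.1999969482422], [277.1000061035156, 247.1999969482422]] 
 [[517.1, 82.1], [689.7, 45.8], [673.0, -31.5], [500.7, 5.4]] ctr [595.1  25.5  24. ] [78.4, 176.4, 79.1, 176.2] [1.36, -0.207, -1.784, 2.93]
```

View pics/c1.png

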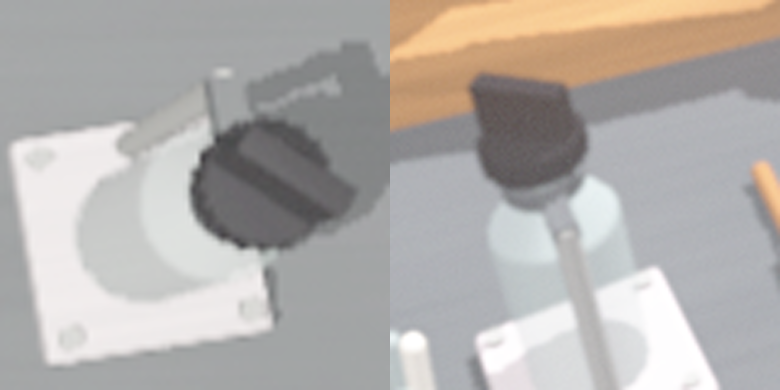

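The crop shows the tall flask's post at the +x side. The top of its bar runs from about (417,168) to (435,181) in the top image.

Run:
```python
from h import *
a,b=ray("top",(416.9,168.3),206),ray("top",(435.4,181),206)
print("bar",a,b,(a+b)/2,np.linalg.norm(a-b),np.arctan2(*(a-b)[[1,0]]))
print(proj("top",[[621.7,-245.2,206],[621.7+22,-245.2+3,206]]))
# valve: pad black in top
im=cv2.imread("pics/top0.png"); 
m=(im.max(2)<45).astype(np.uint8); k=np.zeros_like(m);k[215:265,235:280]=m[215:265,235:280]
n,l,s,_=cv2.connectedComponentsWithStats(k); b=max(range(1,n),key=lambda i:s[i,4])
c=cv2.findContours((l==b).astype(np.uint8),0,2)[0][0]; rc=cv2.boxPoints(cv2.minAreaRect(c)); print(rc,s[b])
z=12+102+150*np.sin(.25)
W=np.array([ray("top",p,z) for p in rc]); print(W.round(1),W.mean(0))
cone=ray("top",(221,217),40);print("cone",cone,"paddle",ray("top",(333,180),20),ray("top",(341,243),20))
for yaw in(-.207,):
    print("screw", )
```

```text
bar [ 632.54525014 -231.85861623  206.        ] [ 610.6361968  -261.79679415  206.        ] [ 621.59072347 -246.82770519  206.        ] 37.098532519078184 0.939038919692589
[[425.16128489 174.60061969]
 [422.86369838 161.51906827]]
[[241.38461 253.07692]
 [247.49998 222.49998]
 [270.3846  227.07692]
 [264.26923 257.65387]] [242 223  28  35 712]
[[495.5  68.4 151.1]
 [550.1  56.5 151.1]
 [541.   15.5 151.1]
 [486.4  27.5 151.1]] [518.25248645  41.98667682 151.11059389]
cone [566.52592159 121.02603913  40.        ] paddle [ 641.90971948 -117.52020399   20.        ] [ 506.63467966 -130.89377357   20.        ]
screw
```

```bash
cat > to.py <<'E'
# prints the shift/turn (interface units) from the present pose to x y z yaw, tool down
import sys
from h import *
from scipy.spatial.transform import Rotation as Ro
def row(p,R,x,y,z,yaw):
    G=Ro.from_euler("xyz",[np.pi,0,yaw])
    return np.r_[R.inv().apply(np.array([x,y,z])-p)/200,(R.inv()*G).as_rotvec()/np.pi].round(4).tolist(),G
if __name__=="__main__":
    s=r.sense(); p=s["eef_pos"];R=Ro.from_euler("xyz",s["tcp_rot"])
    for a in sys.argv[1:]:
        v=[float(q) for q in a.split(",")]; o,R=row(p,R,*v); p=np.array(v[:3]); print(o)
E
python3 to.py 334,372,270,2.3 430,165,280,1.84 526,-42,280,1.39 621.6,-246,280,0.94
```

```text
[-0.8355, -0.7672, -0.1958, -0.0004, 0.0001, 0.1435]
[-1.0916, -0.3317, -0.05, 0.0, -0.0, 0.1464]
[-1.1254, 0.1874, 0.0, -0.0, -0.0, 0.1432]
[-0.9174, 0.6536, 0.0, 0.0, -0.0, 0.1432]
```

```bash
python3 -m inch '[[[-0.836,-0.767,-0.196,0,0,0.1435],[-0.836,-0.767,-0.196,0,0,0.1435],[-0.836,-0.767,-0.196,0,0,0.1435],[-0.836,-0.767,-0.196,0,0,0.1435],[-0.836,-0.767,-0.196,0,0,0.1435],[-0.836,-0.767,-0.196,0,0,0.1435],[-0.836,-0.767,-0.196,0,0,0.1435]]]' 1 && python3 -m inch '[[[-1,-0.304,-0.05,0,0,0.1464],[-1,-0.304,-0.05,0,0,0.1464],[-1,-0.304,-0.05,0,0,0.1464],[-1,-0.304,-0.05,0,0,0.1464],[-1,-0.304,-0.05,0,0,0.1464],[-1,-0.304,-0.05,0,0,0.1464],[-1,-0.304,-0.05,0,0,0.1464]]]' && python3 -m inch '[[[-1,0.15,0,0,0,0.1432],[-1,0.15,0,0,0,0.1432],[-1,0.15,0,0,0,0.1432],[-1,0.15,0,0,0,0.1432],[-1,0.15,0,0,0,0.1432],[-1,0.15,0,0,0,0.1432]]]'; python3 to.py 621.6,-246,280,0.94
```

```text
clock: 0.68
eef_pos: [335.6, 368.9, 271.2]
tcp_rot: [3.141, 0.001, 2.297]
contact_force: [1.0, -1.2, -0.6]
opening: 0.999
grasp_force: 0.0
clock: 1.27
eef_pos: [422.9, 181.2, 280.4]
tcp_rot: [-3.142, -0.0, 1.836]
contact_force: [0.5, -0.8, 0.3]
opening: 0.995
grasp_force: 0.0
clock: 1.77
eef_pos: [506.5, -5.1, 280.2]
tcp_rot: [3.14, 0.001, 1.388]
contact_force: [-1.1, 0.8, -0.9]
opening: 1.001
grasp_force: 0.0
[-1.0803, 0.7844, 0.0032, 0.0005, 0.0003, 0.1427]
```

```bash
python3 -m inch '[[[-1,0.726,0,0,0,0.1427],[-1,0.726,0,0,0,0.1427],[-1,0.726,0,0,0,0.1427],[-1,0.726,0,0,0,0.1427],[-1,0.726,0,0,0,0.1427],[-1,0.726,0,0,0,0.1427],[-1,0.726,0,0,0,0.1427],[-1,0.726,0,0,0,0.1427]]]'
python3 - <<'E'
from h import *
import to
from scipy.spatial.transform import Rotation as Ro
s=r.sense(); f=r.grab_frame("wrist"); cv2.imwrite("pics/w1.png",f[:,:,::-1])
print(s["eef_pos"],s["tcp_rot"]); np.savez("w1.npz",p=s["eef_pos"],e=s["tcp_rot"])
E
python3 to.py 621.6,-246,280,0.94
```

```text
clock: 2.43
eef_pos: [612.2, -224.5, 279.2]
tcp_rot: [-3.14, -0.0, 0.942]
contact_force: [-0.7, -0.4, 0.4]
opening: 1.003
grasp_force: 0.0
[ 612.19805738 -224.48318937  279.17057119] [-3.13998930e+00 -1.47640207e-04  9.41512039e-01]
[-0.0619, 0.107, -0.0035, -0.0007, -0.0001, 0.0008]
```

View pics/w1.png

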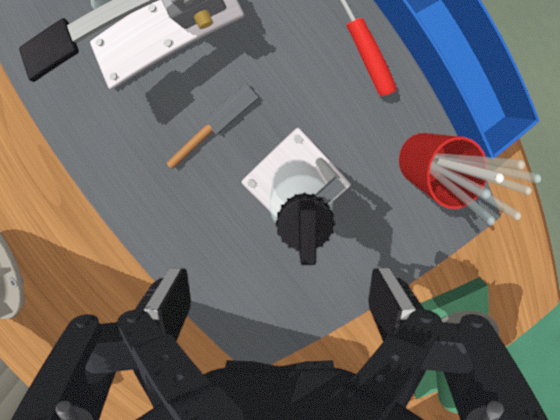

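The wrist view shows the bar running nearly along image vertical, from about (307,203) to (308,263), midway between the fingers but slightly right. I'll cast those end points.

```bash
cat >> h.py <<'E'
def wray(uv,z,p,e):
    from scipy.spatial.transform import Rotation as Ro
    c=r.camera_info("wrist");K=c["K"];M=c["mount"];R=Ro.from_euler("xyz",e).as_matrix()
    q=(np.array(uv)-K[:2,2])/K[0,0];t=np.hypot(*q);d=np.r_[q*np.sin(t)/t,np.cos(t)]
    d=R@M[:3,:3]@d;o=p+R@M[:3,3]; return o+d*(z-o[2])/d[2]
E
python3 - <<'E'
from h import *
D=np.load("w1.npz");im=cv2.imread("pics/w1.png")
c=im[185:275,265:350]; cv2.imwrite("pics/c2.png",cv2.resize((255*(c/255.)**.45).astype(np.uint8),None,fx=6,fy=6,interpolation=2))
a,b=[wray(u,206,D["p"],D["e"]) for u in((307,203),(308,263))]
print(a,b,(a+b)/2,np.linalg.norm(a-b),np.arctan2(*(a-b)[[1,0]]))
E
```

```text
[ 636.02702642 -222.31650005  206.        ] [ 610.52738782 -260.9415843   206.        ] [ 623.27720712 -241.62904218  206.        ] 46.28313625757683 0.9872955943613826
```

View pics/c2.png

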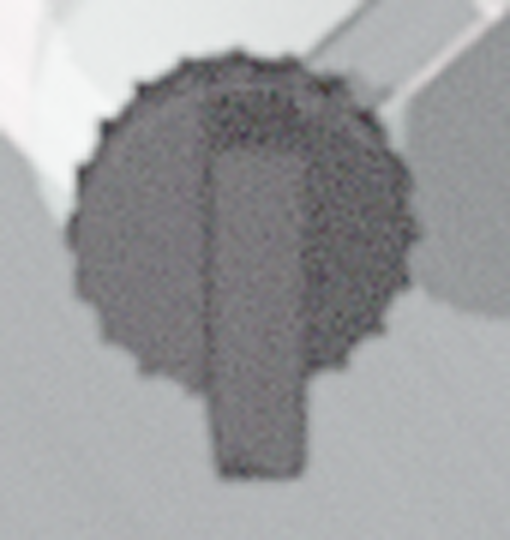

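The bar's top face runs from (307.8,209.7) to (308.6,263.5) in the wrist image.

```bash
python3 - <<'E'
from h import *
D=np.load("w1.npz")
a,b=[wray(u,206,D["p"],D["e"]) for u in((307.8,209.7),(308.6,263.5))]
print(a,b,(a+b)/2,np.linalg.norm(a-b),np.arctan2(*(a-b)[[1,0]]))
# foot corners: yaw
c=[wray(u,24,D["p"],D["e"]) for u in((242,182),(298,129),(350,184))]
print(c,[np.arctan2(*(c[i+1]-c[i])[[1,0]]) for i in(0,1)])
E
python3 to.py 621.2,-245.5,240,0.97 621.2,-245.5,184,0.97
```

```text
[ 633.72056617 -226.64338548  206.        ] [ 610.65314562 -261.55452311  206.        ] [ 622.1868559  -244.09895429  206.        ] 41.843678393660035 0.9869033361753349
[array([ 567.53547989, -203.76917905,   24.        ]), array([ 662.66953916, -191.21315737,   24.        ]), array([ 676.85970006, -285.96299155,   24.        ])] [np.float64(0.13122396410831766), np.float64(-1.422136711600268)]
[-0.0611, 0.1044, 0.1965, -0.0007, -0.0001, -0.0088]
[-0.0, -0.0, 0.28, 0.0, 0.0, 0.0]
```

```bash
python3 -m inch '[[[-0.061,0.103,0.2,0,0,-0.009],[-0.061,0.103,0.2,0,0,-0.009],[-0.061,0.103,0.3,0,0,-0.009],[-0.061,0.103,0.4,0,0,-0.009],[-0.061,0.103,0.477,0,0,-0.009],[-0.061,0.103,0.477,0,0,-0.009]]]' && python3 -m inch '[[[0,0,0,0,0,0],[0,0,0,0,0,0],[0,0,0,0,0,0],[0,0,0,0,0,0],[0,0,0,0,0,0],[0,0,0,0,0,0],[0,0,0,0,0,0],[0,0,0,0,0,0]]]' -1 40; python3 to.py 621.7,-245,184,0.1
```

```text
clock: 2.98
eef_pos: [618.7, -243.8, 181.8]
tcp_rot: [-3.135, 0.001, 0.972]
contact_force: [-0.5, 0.5, -1.3]
opening: 0.998
grasp_force: 0.0
clock: 3.65
eef_pos: [621.3, -247.3, 185.9]
tcp_rot: [3.14, -0.0, 0.97]
contact_force: [1.4, 0.1, 3.9]
opening: 0.129
grasp_force: 41.3
[0.0105, -0.0047, 0.0097, 0.0005, -0.0004, 0.2769]
```

```bash
python3 -m inch '[[[0,0,0,0,0,0.025],[0,0,0,0,0,0.05],[0,0,0,0,0,0.075],[0,0,0,0,0,0.1],[0,0,0,0,0,0.125],[0,0,0,0,0,0.15],[0,0,0,0,0,0.175],[0,0,0,0,0,0.2]]]' && python3 -m inch '[[[0,0,0,0,0,0.02],[0,0,0,0,0,0.04],[0,0,0,0,0,0.06],[0,0,0,0,0,0.075],[0,0,0,0,0,0.085],[0,0,0,0,0,0.085],[0,0,0,0,0,0.085]]]'; python3 -c "
from rig import r;s=r.sense();print(s['wrist_torque'],s['tcp_rot'])"
```

```text
clock: 4.32
eef_pos: [620.8, -246.7, 185.9]
tcp_rot: [-3.141, -0.001, 0.338]
contact_force: [-1.6, 1.6, 6.9]
opening: 0.13
grasp_force: 41.6
clock: 4.9
eef_pos: [620.8, -246.5, 185.9]
tcp_rot: [-3.141, -0.0, 0.076]
contact_force: [-0.6, 2.6, 7.9]
opening: 0.129
grasp_force: 50.2
[0.47567659 0.08424735 1.03260145] [-3.14133022e+00 -3.47541762e-04  7.63297123e-02]
```

The vertical torque is 1.0 N m against 0.08 N m for free turning, so the cap is on its stop. I'll release, rise and check.

```bash
python3 -m inch '[[[0,0,0,0,0,0],[0,0,0,0,0,0],[0,0,0,0,0,0],[0,0,0,0,0,0],[0,0,0,0,0,0]]]' 1 20 && python3 -m inch '[[[0,0,-0.2,0,0,0],[0,0,-0.4,0,0,0],[0,0,-0.5,0,0,0],[0,0,-0.5,0,0,0],[0,0,-0.5,0,0,0]]]'
python3 - <<'E'
from h import *
s=r.sense(); f=r.grab_frame("wrist")[:,:,::-1]; np.savez("w2.npz",p=s["eef_pos"],e=s["tcp_rot"])
cv2.imwrite("pics/w2.png",f); c=f[120:280,200:410]; cv2.imwrite("pics/c3.png",cv2.resize((255*(c/255.)**.45).astype(np.uint8),None,fx=3.7,fy=3.7,interpolation=2))
E
python3 to.py 513,43.3,280,0.1
```

```text
clock: 5.32
eef_pos: [620.5, -247.0, 184.8]
tcp_rot: [-3.141, 0.0, 0.075]
contact_force: [-0.4, 0.7, 0.3]
opening: 0.835
grasp_force: 0.0
clock: 5.73
eef_pos: [621.3, -247.2, 286.5]
tcp_rot: [3.14, -0.003, 0.075]
contact_force: [0.0, -0.0, 0.1]
opening: 1.002
grasp_force: 0.0
[-0.4274, -1.487, 0.0241, -0.0, 0.0, -0.008]
```

View pics/c3.png

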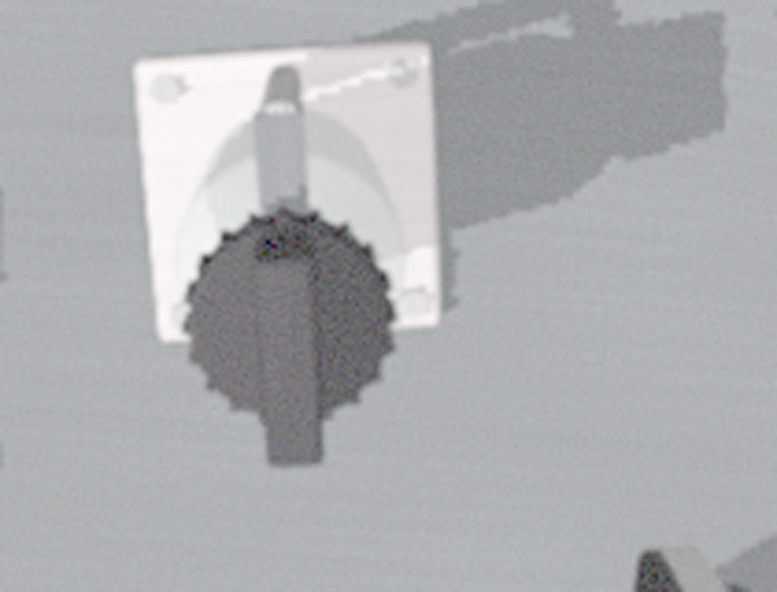

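The bar is now in line with the post. I'll check the angle numerically and work out the move to the valve.

```bash
python3 - <<'E'
from h import *
D=np.load("w2.npz"); f=lambda x,y,z:wray((200+x/3.7,120+y/3.7),z,D["p"],D["e"])
a,b=f(286,262,206),f(296,464,206); print(a,b,np.arctan2(*(a-b)[[1,0]]))
a,b=f(135,62,24),f(163,340,24); c,d=f(430,44,24),f(440,325,24)
print(np.arctan2(*(a-b)[[1,0]]),np.arctan2(*(c-d)[[1,0]]),np.arctan2(*(a-c)[[1,0]])-np.pi/2)
E
python3 to.py 563,-80,270,0.1 511,43.3,270,-0.21
```

```text
[ 642.66013189 -243.09615886  206.        ] [ 601.03462742 -248.1589642   206.        ] 0.1210329957966011
0.14667502135644656 0.13588850601279664 0.1348627532731872
[-0.2242, -0.8535, 0.0741, -0.0, 0.0, -0.008]
[-0.1972, -0.6394, -0.0, 0.0, -0.0, 0.0987]
```

```bash
python3 -m inch '[[[-0.224,-0.853,0.05,0,0,0],[-0.224,-0.853,0.05,0,0,0],[-0.224,-0.853,0.05,0,0,0],[-0.224,-0.853,0.05,0,0,0],[-0.224,-0.853,0.05,0,0,0],[-0.224,-0.853,0.05,0,0,0]]]' -1 60 && python3 -m inch '[[[-0.215,-0.632,0,0,0,0.09],[-0.215,-0.632,0,0,0,0.09],[-0.215,-0.632,0,0,0,0.09],[-0.215,-0.632,0,0,0,0.09],[-0.215,-0.632,0,0,0,0.09],[-0.215,-0.632,0,0,0,0.09]]]'
python3 - <<'E'
from h import *
s=r.sense(); f=r.grab_frame("wrist")[:,:,::-1]; np.savez("w3.npz",p=s["eef_pos"],e=s["tcp_rot"])
cv2.imwrite("pics/w3.png",f)
E
python3 to.py 512,43.3,175,-0.21
```

```text
clock: 6.28
eef_pos: [561.3, -77.5, 273.3]
tcp_rot: [-3.14, 0.003, 0.078]
contact_force: [0.7, -0.7, -0.3]
opening: 0.142
grasp_force: 0.0
clock: 6.78
eef_pos: [511.2, 42.2, 274.6]
tcp_rot: [3.141, 0.0, -0.206]
contact_force: [0.8, -0.5, 0.2]
opening: 0.001
grasp_force: 0.0
[0.0006, -0.0089, 0.4982, 0.0003, 0.0, 0.0009]
```

View pics/w3.png

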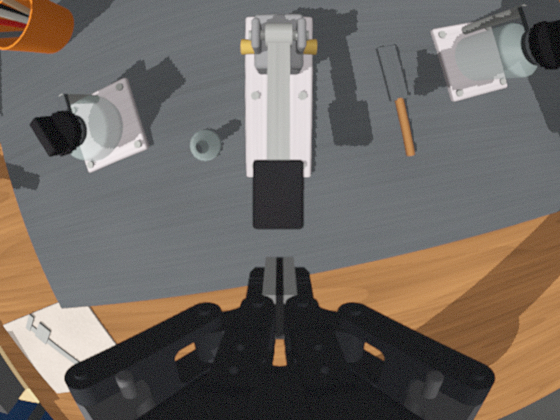

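The wrist view shows the pad spanning (252–304, 160–229), centred on column 278 in line with the shut fingers. The lever is clear.

```bash
python3 - <<'E'
from h import *
D=np.load("w3.npz")
print(wray((278,193.5),151,D["p"],D["e"]), wray((278,160),144,D["p"],D["e"]),wray((278,229),158,D["p"],D["e"]))
E
python3 -m inch '[[[0,0,0.15,0,0,0],[0,0,0.3,0,0,0],[0,0,0.4,0,0,0],[0,0,0.5,0,0,0],[0,0,0.5,0,0,0]]]'
```

```text
[519.46805527  42.53623506 151.        ] [546.39666102  36.90241903 144.        ] [490.73626581  48.55633492 158.        ]
clock: 7.25
eef_pos: [509.2, 40.8, 171.2]
tcp_rot: [3.139, 0.006, -0.209]
contact_force: [-1.7, -1.2, -0.8]
opening: -0.004
grasp_force: 0.0
```

```bash
python3 -m inch '[[[0.01,-0.01,0.05,0,0,0],[0.01,-0.01,0.1,0,0,0],[0.01,-0.01,0.14,0,0,0],[0.01,-0.01,0.18,0,0,0],[0.01,-0.01,0.21,0,0,0],[0.01,-0.01,0.24,0,0,0],[0.01,-0.01,0.24,0,0,0],[0.01,-0.01,0.24,0,0,0]]]'; python3 to.py 513,43.3,114,-0.21
```

```text
clock: 7.92
eef_pos: [513.1, 44.3, 127.0]
tcp_rot: [3.141, 0.0, -0.208]
contact_force: [-3.5, -0.1, 5.2]
opening: -0.003
grasp_force: 2.1
[0.0004, 0.0049, 0.0651, 0.0001, 0.0002, 0.0007]
```

```bash
python3 -m inch '[[[0,0,0.02,0,0,0],[0,0,0.04,0,0,0],[0,0,0.06,0,0,0],[0,0,0.065,0,0,0],[0,0,0.065,0,0,0],[0,0,0.065,0,0,0],[0,0,0.065,0,0,0],[0,0,0.065,0,0,0]]]'
python3 - <<'E'
from h import *
import time
im=r.grab_frame("scene"); cv2.imwrite("pics/s2.png",im[:,:,::-1])
c=im[170:330,240:400,::-1]; cv2.imwrite("pics/c4.png",cv2.resize((255*(c/255.)**.6).astype(np.uint8),None,fx=3.7,fy=3.7,interpolation=2))
s=r.sense(); print(s["contact_force"],s["eef_pos"])
E
```

```text
clock: 8.58
eef_pos: [513.1, 44.4, 114.3]
tcp_rot: [-3.141, 0.0, -0.208]
contact_force: [-4.6, 0.9, 5.6]
opening: -0.003
grasp_force: 2.7
[-3.92654058  2.12810806  5.12717025] [513.08271034  44.38680574 114.32597863]
```

View pics/c4.png

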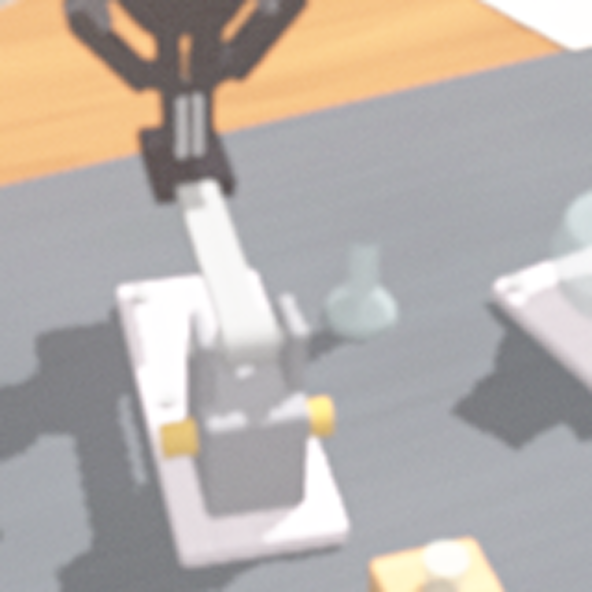

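The fingers press on the middle of the pad at the level height of 114 mm with about 5.5 N. The cone is untouched. I'll hold a bit longer, then hand in.

```bash
python3 -m inch '[[[0,0,0,0,0,0],[0,0,0,0,0,0],[0,0,0,0,0,0],[0,0,0,0,0,0],[0,0,0,0,0,0],[0,0,0,0,0,0],[0,0,0,0,0,0],[0,0,0,0,0,0]]]' && python3 -c "
from rig import r;print(r.sign_off())"
```

```text
clock: 9.3
eef_pos: [513.1, 44.4, 114.3]
tcp_rot: [-3.141, 0.0, -0.208]
contact_force: [-3.4, 0.5, 4.9]
opening: 0.001
grasp_force: 2.7
the job is handed in; nothing more can be done
None
```

I screwed the tall flask's cap tight to its stop and handed the job in at 9.3 s with the fingers holding the lever level at about 5 N; the hand-in returned no verdict.

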